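Crack the stuck desiccator lid and hold it ajar

ROBOT

A 7-joint arm with a two-finger parallel gripper is mounted at the origin on the work surface. World frame = base frame: x ahead of the robot, y to its left, z up, the work surface at z = 0. Lengths are in m, angles in rad, forces in N, time in s.
With the tool pointing down it reaches from about 0.35 to 0.9 m from the base axis. Payload 8.1 kg.
Tool frame: the origin (TCP) lies at the very end of the fingers, on their centre line; the grasp point (between the pads) lies 19 mm behind it; x points along the fingers, y is the direction in which the jaws open and shut, and the axes are right-handed (so a half turn about x gives the same grasp; the last joint's range is limited). The gripper opens to 85 mm and grips with 20 to 120 N. Pads are 22 mm wide; open, the fingers measure 114 mm over their backs; the gripper's body (76 mm by 85 mm) begins 54 mm behind the grasp point. The pads swing forward as they close: fully open they stand 13 mm farther back than shut.
Start: joints at [-1.265, 0.434, 0.025, 1.573, -0.012, 1.134, -0.075], TCP at [0.248, 0.574, 0.231] pointing down, gripper open.
Joint ranges: [-2.62, 2.62], [-0.44, 2.09], [-1.27, 1.32], [0.08, 2.57], [-1.32, 4.46], [0.12, 2], [-2.74, 2.74]. Speed limits (rad/s): [2.22, 2.22, 3.01, 3.01, 3.14, 3.14, 3.14].

INTERFACE

Orientations are given as a unit quaternion [x, y, z, w].
In Python, from plant import ctrl gives the robot as it stands.
- The arm moves only by the shell command python3 -m handwheel 'ROWS' [OPENING] [FORCE]. ROWS is JSON, a list of rows, each a list of 2 entries, a list of its own where there are three numbers: the shift along the tool's x, y, z in units of 0.02 m (1.0 is 0.02 m), then the turn, a rotation vector about the tool's x, y, z in units of 6 degrees (1.0 is 6 degrees). In form: [[[x, y, z], [rx, ry, rz]], ...]. A call has 1 to 8 rows; each row shifts and turns the commanded pose from where the row before left it, along the tool's axes as they then stand; what a row does not reach is not made up. A row lasts 1/12 s, in which the tool goes at most 41.7 mm and 7.16 degrees, less where a joint would pass 70% of its speed; a pose out of reach is approached as far as the arm can. A call with a number of a shift or a turn outside -1 to 1 is refused whole. A call with a gripper value outside its range is refused whole. OPENING is the closure, from 0 (fully open) to 1 (shut), set as the call begins (- or left out, the last holds). The fingers move at their own pace and stop on an object; FORCE is the grip in N (left out, the last holds). Time passes only in rows, so rows that do not move let the fingers close. It gives the time, the measured TCP pose, the force and the opening at its end, in the units of the state.
- ctrl.get_state(): the state, without advancing time (a new reading comes with each control period).
- ctrl.camera(name): name is "side" or "top"; returns the picture (384x512x3 uint8, red, green, blue); there is no depth.
- ctrl.get_calibration(name): a dict with "fx", "fy", "cx", "cy" (pixels), "world_to_cam" (4x4, takes a point from world to camera coordinates). Camera axes: x right, y up, looking along -z (the intrinsics and any distortion apply to the point x, -y, -z); pixel columns grow to the right and rows downward; lengths in m; the calibration is good to about 2 mm. A picture is of the moment at which its call begins. get_calibration takes no time and is no camera call.
- ctrl.hand_in(): hands the job in, once; it reports no verdict.
The state is a dict: "clock": time; "joints": joint angles; "qd": joint speeds; "effort": joint torques, N m; "tool_pos": TCP position; "tcp_rot": TCP orientation; "ft_force": force on the tool from outside, world axes, zero at the start; "wrist_torque": the same for the moment, N m; "grip_width": opening from 0.0 (shut) to 1.0 (fully open).
Only numpy, scipy, OpenCV 4.12 (cv2) and the standard library are available. Lean on these libraries where they do the work, as an engineer would, in place of code of your own. Each camera call takes 0.05 s, during which the arm holds its last target. There are 200 camera calls.

TASK

The ring seal of the vacuum desiccator has gone sticky and I want to wipe it. Vent the chamber first by turning its stopcock fully open, then take the lid by its knob, break it free from the ring without letting it fly up or off to the side, and finish still holding it level over the base, a good finger's width (about 25 mm) clear of the rim, so that I can get in under it. Leave the other things on the bench where they are.

Things in the scene. Friction and masses are not known exactly. Their poses are not given: they have to be found in the camera images.
- desiccator: the base of the desiccator: a white round bowl fixed to the bench, with a flange 200 mm wide whose flat top (the rim) is 97 mm above the bench. A side tube 58 mm up runs out along its +y axis to the stopcock 165 mm from the centre and ends in a hose barb at 203 mm. Origin on the bench under its centre; z up; turned at most 25 degrees
- rim_center (a point): centre of the base's rim, in the plane of the flange's flat top, 97 mm above the bench; axes as the base
- lid_rim (a point): centre of the underside of the lid's flange (200 mm wide, 8 mm thick, flat on the base's rim when shut). Its height above rim_center is the gap, 0 when shut. z is the lid's axis, up when level. A skirt reaches 11.5 mm below it into the ring seal, so lift straight up. The pull grows to a peak of 16 to 21 N, weight included, within the first 2 mm of gap, then the seal lets go suddenly; over 12 mm only the weight is left
- lid_knob (a point): centre of the black knob on top of the clear domed lid (lid 450 g, give or take a fifth), on the lid's axis, 102 mm above lid_rim, 199 mm above the bench when shut. The knob is a cylinder 38 mm wide and 24 mm high on a 22 mm wide stem; 18 mm are free between it and the dome. Smooth plastic: grip it firmly
- stopcock_bar (a point): centre of the stopcock's grey grip bar, 99 mm above the bench: 46 mm long along its own x axis, 11 mm thick along its y, 17 mm high; free all round, the barrel below it is 19 mm wide with its top 22 mm below this point. It turns about the vertical through this point
- stopcock (a joint): angle of the stopcock, rad: 0 shut (bar square to the side tube), 1.57 fully open (bar in line with the side tube, at its stop); it grows counter-clockwise seen from above, turns against light friction (0.04 N m) and stays where it is left. It starts at 0 to 0.25; 1.3 and more counts as fully open
- petri_dish: closed clear petri dish, 90 mm wide, 16 mm high, lying among the things round the desiccator; origin under its centre; a bystander
- marker_pen: marker pen lying on its side, 130 mm long, 17 mm thick; origin under its middle; a bystander
- reagent_bottle: upright amber bottle, 50 mm wide, 95 mm high; origin under its centre; a bystander
- forceps: steel forceps lying flat, 120 mm long, 8 mm high; origin under its middle; a bystander
- sample_vial: small upright glass vial, 25 mm wide, 46 mm high; origin under its centre; a bystander
- slide_box: closed slide box, 100 x 85 x 34 mm; origin under its centre; a bystander
- wash_bottle: white squeeze wash bottle with a bent blue spout, 66 mm wide, about 190 mm high; origin under its centre; a bystander
There are look-alikes about, which are no part of the job. Leave any red look-alike of the part that bears lid_rim alone.

How it is judged:
By the outcome, as a careful person would: the job done as asked, in the order asked, and still so for the second after the job is handed in, while the arm keeps its last pose, push and grip.
It also fails if it takes over 48 s, if anything falls off the work surface, if the arm or the gripper's body presses on something with over 40 N, if the wrist force passes 120 N, or if a joint passes its speed limit or range.

## Working session

There is one attempt and no reset: what is moved stays moved. The work goes in short steps, Python scripts to look and compute and a shell command to move; the robot and the scene stay as the last step left them, time stands still between calls to the robot, and variables do not carry over. Pictures are saved under pics/ and viewed, on a budget of 10 in all, crops included, one or two more only if the job needs it, and the job is handed in when it is done.

```bash
mkdir -p pics; ls; python3 - <<'E'
from plant import ctrl
import cv2,numpy as np
s=ctrl.get_state();print({k:np.round(v,3).tolist() for k,v in s.items()})
for n in("top","side"):
    im=ctrl.camera(n);cv2.imwrite(f"pics/{n}0.png",im[:,:,::-1])
    c=ctrl.get_calibration(n);print(n,{k:np.round(v,4).tolist() for k,v in c.items()})
E
```

```text
pics
{'clock': 0.0, 'joints': [-1.265, 0.435, 0.025, 1.574, -0.012, 1.134, -0.075], 'qd': [-0.0, 0.002, 0.0, 0.002, -0.001, -0.001, -0.001], 'effort': [-0.001, -67.046, 1.024, -31.622, 0.015, 0.012, -0.0], 'tool_pos': [0.248, 0.573, 0.231], 'tcp_rot': [0.143, 0.692, -0.144, 0.692], 'ft_force': [-0.108, -0.55, 0.95], 'wrist_torque': [0.035, -0.035, -0.019], 'grip_width': 0.999}
top {'fx': 467.5146, 'fy': 467.5146, 'cx': 258.4583, 'cy': 186.0945, 'world_to_cam': [[0.0069, -1.0, 0.0009, -0.0183], [0.98, 0.0069, 0.1987, -0.5291], [-0.1987, -0.0004, 0.9801, -1.4067], [0.0, 0.0, 0.0, 1.0]]}
side {'fx': 352.8052, 'fy': 352.8052, 'cx': 252.3973, 'cy': 197.3448, 'world_to_cam': [[0.9486, -0.3163, 0.0109, -0.4702], [0.154, 0.4913, 0.8573, -0.2115], [-0.2765, -0.8115, 0.5147, -1.1335], [0.0, 0.0, 0.0, 1.0]]}
```

View pics/top0.png

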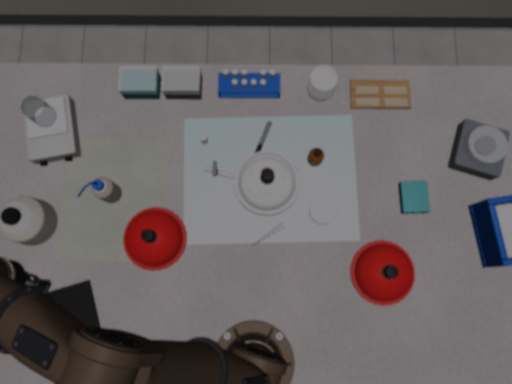

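View pics/side0.png

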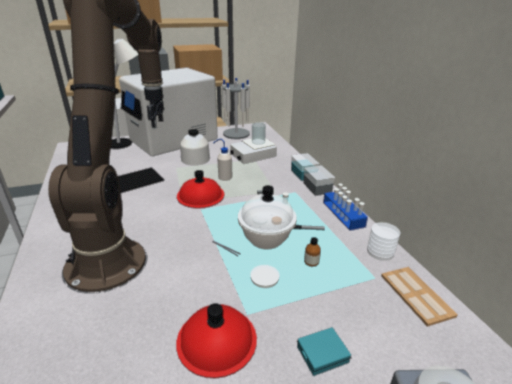

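Top view: the desiccator has a white flange and black knob at about (267,177), and the stopcock is at about (214,169) on a side tube running left (+y). Things that could be mistaken for it are the red domes with knobs at (150,237) and (388,271), and a white vessel with a black knob at (12,216). I choose (267,177), the only one with a side tube and bar, and check it in one close crop.

```bash
cat > h.py <<'E'
from plant import ctrl
import cv2,numpy as np
def ray(n,u,v,z):
    c=ctrl.get_calibration(n);W=np.array(c["world_to_cam"]);R=W[:3,:3];o=-R.T@W[:3,3]
    d=R.T@np.array([(u-c["cx"])/c["fx"],-(v-c["cy"])/c["fy"],-1]);return o+d*(z-o[2])/d[2]
def proj(n,p):
    c=ctrl.get_calibration(n);q=np.array(c["world_to_cam"])@np.append(p,1)
    return np.array([c["cx"]-c["fx"]*q[0]/q[2],c["cy"]+c["fy"]*q[1]/q[2]])
E
python3 - <<'E'
from h import *
a=cv2.imread("pics/top0.png")[130:230,190:310];b=cv2.imread("pics/side0.png")[175:265,220:340]
a=cv2.resize(a,None,fx=6.6,fy=6.6,interpolation=cv2.INTER_CUBIC)[:600]
cv2.imwrite("pics/c1.png",a[:,:])
for n,u,v,z in[("top",267,175.5,.211),("top",214,169,.107),("side",268,191,.211)]: print(n,ray(n,u,v,z))
E
```

```text
top [ 0.52751714 -0.03828488  0.211     ]
top [0.57010706 0.12032296 0.107     ]
side [ 0.52500199 -0.06134554  0.211     ]
```

View pics/c1.png

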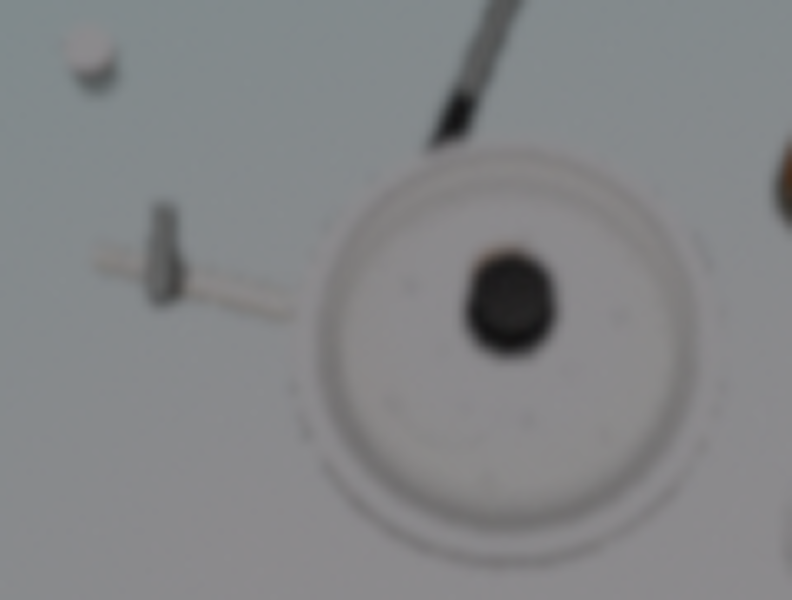

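The crop confirms it: a clear lid on the white flange, knob at about pixel (267.4,175.9), bar at about (214.7,168.4) running along image-vertical, and a tube at about 14° running to the left. I'll refine with silhouettes in both cameras.

```bash
python3 - <<'E'
from h import *
from scipy.optimize import least_squares
t=np.linspace(0,2*np.pi,40)
def sil(n,P):
    h=cv2.convexHull(np.array([proj(n,p) for p in P],np.float32)[:,None]);m=cv2.moments(h);return np.array([m['m10']/m['m00'],m['m01']/m['m00']])
def cyl(x,y,r,z0,z1): return [(x+r*np.cos(a),y+r*np.sin(a),z) for a in t for z in(z0,z1)]
def blob(n,box,thr):
    x0,y0,x1,y1=box;g=cv2.cvtColor(cv2.imread(f"pics/{n}0.png"),6)[y0:y1,x0:x1].astype(float)
    w=np.clip(thr-g,0,thr*.5);ys,xs=np.mgrid[y0:y1,x0:x1];return np.array([(w*xs).sum(),(w*ys).sum()])/w.sum(),(w>0).sum()
kt,a=blob("top",(256,162,280,190),90);ks,b=blob("side",(256,183,282,203),75)
print(kt,a,ks,b)
for use in(("top",kt),),(("side",ks),),(("top",kt),("side",ks)):
    r=least_squares(lambda q:np.concatenate([sil(n,cyl(q[0],q[1],.019,.187,.211))-k for n,k in use]),[.53,-.04]);print(r.x,r.fun)
for n,k in(("top",kt),("side",ks)): print(n,proj(n,[*r.x,.199]))
g=cv2.cvtColor(cv2.imread("pics/top0.png"),6);print(g[158:180,204:226])
E
```

```text
[266.87299738 175.66632683] 177 [267.33690176 193.09865659] 139Traceback (most recent call last):
  File "<stdin>", line 13, in <module>
    return func(*args, **kwargs)
    result = trf(vector_fun.fun, vector_fun.jac, x0, f0, J0, lb, ub, ftol, xtol,
                 gtol, max_nfev, x_scale, loss_function, tr_solver,
                 tr_options.copy(), verbose, callback=callback_wrapped)
    return trf_no_bounds(
        fun, jac, x0, f0, J0, ftol, xtol, gtol, max_nfev, x_scale,
        loss_function, tr_solver, tr_options, verbose, callback=callback)
    J = jac(x)
    self._update_jac()
    ~~~~~~~~~~~~~~~~^^
    self.J = self.jac_wrapped(xp_copy(self.x), f0=self.f)
             ~~~~~~~~~~~~~~~~^^^^^^^^^^^^^^^^^^^^^^^^^^^^
    J, dct = approx_derivative(
             ~~~~~~~~~~~~~~~~~^
        self.fun,
        ^^^^^^^^^
    ...<2 lines>...
        **self.finite_diff_options,
        ^^^^^^^^^^^^^^^^^^^^^^^^^^^
    )
    ^
    J, _nfev = _dense_difference(fun_wrapped, x0, f0, h,
               ~~~~~~~~~~~~~~~~~^^^^^^^^^^^^^^^^^^^^^^^^
                             use_one_sided, method,
                             ^^^^^^^^^^^^^^^^^^^^^^
                             mf)
                             ^^^
    df = [f_eval - f0 for f_eval in f_evals]
                                    ^^^^^^^
    f = np.atleast_1d(self.fun(x, *self.args, **self.kwargs))
                      ~~~~~~~~^^^^^^^^^^^^^^^^^^^^^^^^^^^^^^
    return np.atleast_1d(self.fun(x))
                         ~~~~~~~~^^^
    return self.f(x, *self.args, **self.kwargs)
           ~~~~~~^^^^^^^^^^^^^^^^^^^^^^^^^^^^^^
  File "<stdin>", line 13, in <lambda>
  File "<stdin>", line 5, in sil
  File "h.py", line 7, in proj
    c=ctrl.get_calibration(n);q=np.array(c["world_to_cam"])@np.append(p,1)
ValueError: time passes only in moves, steps and waits
```

```bash
cat > h.py <<'E'
from plant import ctrl
import cv2,numpy as np
C={n:{k:np.array(v) for k,v in ctrl.get_calibration(n).items()} for n in("top","side")}
def ray(n,u,v,z):
    c=C[n];W=c["world_to_cam"];R=W[:3,:3];o=-R.T@W[:3,3]
    d=R.T@np.array([(u-c["cx"])/c["fx"],-(v-c["cy"])/c["fy"],-1]);return o+d*(z-o[2])/d[2]
def proj(n,p):
    c=C[n];q=c["world_to_cam"]@np.append(p,1)
    return np.array([c["cx"]-c["fx"]*q[0]/q[2],c["cy"]-c["fy"]*-q[1]/q[2]])
E
python3 - <<'E'
from h import *
from scipy.optimize import least_squares
t=np.linspace(0,2*np.pi,40)
def sil(n,P):
    h=cv2.convexHull(np.array([proj(n,p) for p in P],np.float32)[:,None]).reshape(-1,2);return (h.min(0)+h.max(0))/2
def cyl(x,y,r,z0,z1): return [(x+r*np.cos(a),y+r*np.sin(a),z) for a in t for z in(z0,z1)]
kt=np.array([266.9,175.6]);ks=np.array([267.4,193.6])
for use in(("top",kt),),(("side",ks),),(("top",kt),("side",ks)):
    r=least_squares(lambda q:np.concatenate([sil(n,cyl(q[0],q[1],.019,.187,.211))-k for n,k in use]),[.53,-.04],diff_step=1e-3);print(r.x,r.fun)
g=cv2.cvtColor(cv2.imread("pics/top0.png"),6);print(g[159:178,207:222])
g=cv2.cvtColor(cv2.imread("pics/side0.png"),6);print(g[183:206,256:282])
print(proj("side",[.57,.12,.099]))
E
```

```text
[ 0.5297868  -0.03805285] [-6.10351560e-06  6.10351563e-06]
[ 0.52501891 -0.05665287] [-6.10351560e-06  6.10351563e-06]
[ 0.5296372  -0.04125898] [ 1.13826904  0.05969849 -0.33157959 -2.50731812]
[[136 136 137 137 136 135 134 133 133 134 136 136 137 137 137]
 [136 137 136 137 136 132 125 121 122 127 133 137 137 137 137]
 [136 136 137 137 136 127 113 105 107 115 129 136 137 136 137]
 [136 137 136 137 135 126 107  96  95 105 126 135 137 137 137]
 [137 137 137 137 135 125 106  95  92 100 125 136 137 137 137]
 [137 137 137 137 134 124 106  95  91 100 124 135 137 137 137]
 [136 137 137 136 132 120 103  95  91 100 124 135 136 137 137]
 [134 135 135 135 129 114 100  94  91  99 122 135 137 137 137]
 [132 132 131 133 128 112  98  94  89  94 118 132 136 137 137]
 [131 130 131 132 127 112  99  94  86  86 110 128 135 137 136]
 [130 130 132 132 126 109  98  94  83  79  99 121 132 135 135]
 [125 126 128 129 122 106  97  94  83  72  89 112 129 133 133]
 [126 125 125 123 117 103  98  94  82  72  86 109 128 133 132]
 [132 131 128 125 117 103  98  95  81  71  87 114 131 135 135]
 [136 135 134 131 122 
[... 2129 characters left out ...]
 223 222 222 218]
 [223 224 225 222 215 197 154 103  68  49  40  34  34  41  46  67 105 163
  209 223 223 223 223 222 221 218]
 [225 225 226 224 222 220 205 173 139 115  98  87  85  92 108 136 173 210
  223 224 225 226 225 224 223 218]
 [226 227 226 226 227 226 223 219 207 187 172 162 160 165 181 203 219 225
  227 227 227 226 227 225 224 221]
 [227 227 227 226 226 227 227 225 224 221 217 213 216 216 220 224 226 227
  226 228 228 226 227 226 226 224]
 [226 225 224 224 223 222 222 222 221 221 221 221 221 221 223 223 224 225
  225 226 226 227 227 227 227 227]
 [222 221 218 217 218 216 217 215 216 215 216 216 215 216 218 216 219 218
  221 221 223 225 225 227 227 227]]
[261.27144057 192.02828329]
```

```bash
cat >> h.py <<'E'
from scipy.spatial.transform import Rotation as Ro
def rel(p):
    "offset to world point p in tool axes, units of 20 mm; jaw yaw; tilt"
    s=ctrl.get_state();R=Ro.from_quat(s["tcp_rot"]).as_matrix()
    print("t",round(float(s["clock"]),2),"pos",np.round(s["tool_pos"],4),"units",np.round(R.T@(np.array(p)-s["tool_pos"])/.02,2),
     "jaw yaw",np.round(np.degrees(np.arctan2(R[1,1],R[0,1])),1),"toolx",np.round(R[:,0],3),"F",np.round(s["ft_force"],1),"T",np.round(s["wrist_torque"],2),"w",round(float(s["grip_width"]),3),"q",np.round(s["joints"],2))
E
python3 - <<'E'
from h import *
far=ray("top",214.7,160.4,.1075);near=ray("top",214,176.2,.0905);left=ray("top",211.9,167.5,.1075)
print(far,near,left,(far+near)/2)
print("knob",ray("top",266.9,175.6,.199),ray("side",267.5,190.3,.199))
for p in ((100,257),(290,305)): print("tube",ray("top",190+p[0]/6.6,130+p[1]/6.6,.058))
print("wash",ray("top",103,188,.1),"red",ray("top",155,238,.05))
rel([.572,.118,.27])
E
```

```text
[0.59684832 0.11884006 0.1075    ] [0.55147614 0.12136492 0.0905    ] [0.57460958 0.12675171 0.1075    ] [0.57416223 0.12010249 0.099     ]
knob [ 0.529945  -0.0382215  0.199    ] [ 0.53278352 -0.03718568  0.199     ]
tube [0.5818832  0.15288635 0.058     ]
tube [0.55916464 0.06224804 0.058     ]
wash [0.5104992  0.45429512 0.1       ] red [0.36553947 0.30083922 0.05      ]
t 0.1 pos [0.2483 0.5731 0.2306] units [ -1.94 -14.45  23.9 ] jaw yaw 66.6 toolx [-0.    -0.001 -1.   ] F [-0.   0.6  0.3] T [-0.03 -0.03  0.01] w 1.0 q [-1.26  0.44  0.02  1.57 -0.01  1.13 -0.08]
```

Bar at (0.574, 0.1205) and knob at (0.531, -0.038) are 164 mm apart, against 165 given. That puts the base yaw at about -15° and the bar yaw at about -7.5°, so the stopcock is at about 0.13 rad. These all agree, so I move.

```bash
python3 -m handwheel '[[[-0.1,-0.6,1],[0,0,0]],[[-0.1,-0.6,1],[0,0,0]],[[-0.1,-0.6,1],[0,0,0]],[[-0.1,-0.6,1],[0,0,0]],[[-0.1,-0.6,1],[0,0,0]],[[-0.1,-0.6,1],[0,0,0]],[[-0.1,-0.6,1],[0,0,0]],[[-0.1,-0.6,1],[0,0,0]]]' 0.5 60
python3 -m handwheel '[[[-0.1,-0.6,1],[0,0,0]],[[-0.1,-0.6,1],[0,0,0]],[[-0.1,-0.6,1],[0,0,0]],[[-0.1,-0.6,1],[0,0,0]],[[-0.1,-0.6,1],[0,0,0]],[[-0.1,-0.6,1],[0,0,0]],[[-0.1,-0.6,1],[0,0,0]],[[-0.1,-0.6,1],[0,0,0]]]'
python3 -m handwheel '[[[-0.1,-0.6,1],[0,0,0]],[[-0.1,-0.6,1],[0,0,0]],[[-0.1,-0.6,1],[0,0,0]],[[-0.1,-0.6,1],[0,0,0]],[[-0.1,-0.6,1],[0,0,0]],[[-0.1,-0.6,1],[0,0,0]],[[0,-0.6,1],[0,0,0]],[[0,-0.2,0.4],[0,0,0]]]'
python3 -c "
from h import *
rel([.574,.1205,.27])"
```

```text
clock: 0.77
tool_pos: [0.3575, 0.4206, 0.2471]
tcp_rot: [0.143, 0.692, -0.144, 0.692]
ft_force: [0.3, 0.5, -0.3]
grip_width: 0.498
clock: 1.43
tool_pos: [0.4661, 0.269, 0.2631]
tcp_rot: [0.143, 0.693, -0.144, 0.692]
ft_force: [0.4, 0.7, 0.8]
grip_width: 0.498
clock: 2.1
tool_pos: [0.568, 0.1267, 0.2751]
tcp_rot: [0.144, 0.692, -0.146, 0.692]
ft_force: [-0.3, -0.7, -0.7]
grip_width: 0.5
t 2.1 pos [0.568  0.1267 0.2751] units [ 0.26 -0.17  0.4 ] jaw yaw 66.3 toolx [ 0.    -0.002 -1.   ] F [-0.3 -0.7 -0.7] T [-0.07 -0.   -0.01] w 0.5 q [-0.49  0.33  0.25  1.63 -0.08  1.19  0.93]
```

```bash
python3 -m handwheel '[[[0.1,-0.2,0.4],[1,0,0]],[[0,0,0],[1,0,0]],[[0,0,0],[1,0,0]],[[0,0,0],[1,0,0]],[[0,0,0],[1,0,0]],[[0,0,0],[1,0,0]],[[0,0,0],[1,0,0]],[[0,0,0],[1,0,0]]]'
python3 -m handwheel '[[[0,0,0],[1,0,0]],[[0,0,0],[1,0,0]],[[0,0,0],[1,0,0]],[[0,0,0],[1,0,0]],[[0,0,0],[1,0,0]],[[0,0,0],[1,0,0]],[[0,0,0],[1,0,0]],[[0,0,0],[1,0,0]]]'
python3 -m handwheel '[[[0,0,0],[1,0,0]],[[0,0,0],[1,0,0]],[[0,0,0],[1,0,0]],[[0,0,0],[1,0,0]],[[0,0,0],[1,0,0]],[[0,0,0],[1,0,0]],[[0,0,0],[1,0,0]],[[0,0,0],[1,0,0]]]'
python3 -m handwheel '[[[0,0,0],[1,0,0]],[[0,0,0],[1,0,0]],[[0,0,0],[1,0,0]],[[0,0,0],[0.3,0,0]],[[0,0,0],[0,0,0]]]'
python3 -c "
from h import *
rel([.574,.1205,.083])"
```

```text
clock: 2.77
tool_pos: [0.5718, 0.1244, 0.2729]
tcp_rot: [0.414, 0.574, -0.414, 0.573]
ft_force: [-0.4, 0.7, 0.2]
grip_width: 0.5
clock: 3.43
tool_pos: [0.5718, 0.1244, 0.2729]
tcp_rot: [-0.611, -0.355, 0.612, -0.355]
ft_force: [0.3, -0.2, -0.5]
grip_width: 0.501
clock: 4.1
tool_pos: [0.5718, 0.1245, 0.2729]
tcp_rot: [-0.703, -0.076, 0.703, -0.076]
ft_force: [-0.3, -0.2, 0.3]
grip_width: 0.502
clock: 4.52
tool_pos: [0.5718, 0.1246, 0.2728]
tcp_rot: [-0.705, 0.045, 0.706, 0.045]
ft_force: [0.4, -0.0, -0.6]
grip_width: 0.502
t 4.52 pos [0.5718 0.1246 0.2728] units [ 9.49  0.18 -0.14] jaw yaw -97.3 toolx [-0.001 -0.    -1.   ] F [ 0.4 -0.  -0.6] T [0.03 0.03 0.  ] w 0.502 q [-0.92  0.43  0.89  1.66 -0.35  1.22 -1.65]
```

```bash
python3 -m handwheel '[[[0.8,0.2,-0.15],[0,0,0]],[[1,0,0],[0,0,0]],[[1,0,0],[0,0,0]],[[1,0,0],[0,0,0]],[[1,0,0],[0,0,0]],[[1,0,0],[0,0,0]],[[0.7,0,0],[0,0,0]],[[0,0,0],[0,0,0]]]'
python3 - <<'E'
from h import *
rel([.574,.1205,.083])
a=ctrl.camera("top")[130:200,180:280,::-1];b=ctrl.camera("side")[150:220,220:320,::-1]
f=lambda i:cv2.resize(i,None,fx=5,fy=5,interpolation=cv2.INTER_CUBIC)[:,:400]
cv2.imwrite("pics/c2.png",np.hstack([f(a),f(b)]))
E
```

```text
clock: 5.18
tool_pos: [0.5726, 0.1198, 0.1404]
tcp_rot: [-0.704, 0.044, 0.707, 0.043]
ft_force: [0.1, 0.2, 0.2]
grip_width: 0.505
t 5.18 pos [0.5726 0.1198 0.1404] units [ 2.87 -0.05 -0.08] jaw yaw -97.1 toolx [-0.005 -0.001 -1.   ] F [0.1 0.2 0.2] T [ 0.03  0.03 -0.01] w 0.505 q [-0.83  0.56  0.79  1.82 -0.48  0.97 -1.53]
```

View pics/c2.png

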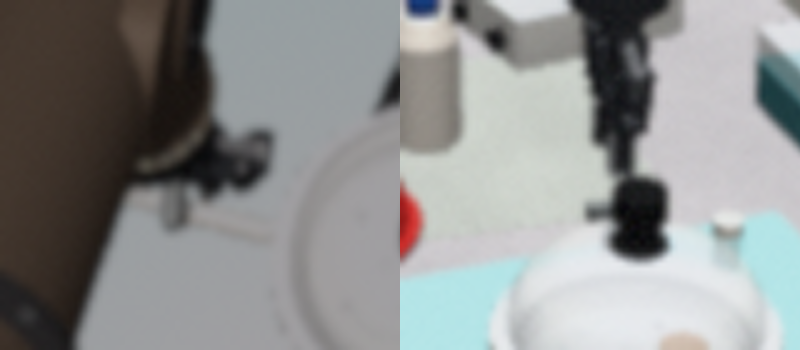

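The pictures show the bar's near end (crop 175,210) centred under the gripper, with the fingers (side crop 620,160) behind and above the knob. I descend and grip the bar.

```bash
python3 -m handwheel '[[[1,0,-0.05],[0,0,0]],[[1,0,0],[0,0,0]],[[0.85,0,0],[0,0,0]],[[0,0,0],[0,0,0]]]'
python3 -m handwheel '[[[0,0,0],[0,0,0]],[[0,0,0],[0,0,0]],[[0,0,0],[0,0,0]],[[0,0,0],[0,0,0]],[[0,0,0],[0,0,0]]]' 1 40
python3 -c "
from h import *
rel([.574,.1205,.083])"
```

```text
clock: 5.62
tool_pos: [0.5747, 0.1195, 0.0848]
tcp_rot: [-0.705, 0.044, 0.707, 0.044]
ft_force: [0.1, 0.6, -0.1]
grip_width: 0.499
clock: 6.03
tool_pos: [0.5774, 0.121, 0.0882]
tcp_rot: [0.707, -0.043, -0.705, -0.045]
ft_force: [2.1, 5.4, 3.9]
grip_width: 0.117
t 6.03 pos [0.5774 0.121  0.0882] units [0.26 0.05 0.17] jaw yaw -97.1 toolx [ 0.004  0.003 -1.   ] F [2.1 5.4 3.9] T [ 0.95 -0.24 -0.  ] w 0.117 q [-0.79  0.63  0.74  1.86 -0.55  0.86 -1.47]
```

```bash
python3 -m handwheel '[[[0,0,0],[-0.5,0,0]],[[0,0,0],[-1,0,0]],[[0,0,0],[-1,0,0]],[[0,0,0],[-1,0,0]],[[0,0,0],[-1,0,0]],[[0,0,0],[-1,0,0]],[[0,0,0],[-1,0,0]],[[0,0,0],[0,0,0]]]'
python3 -c "
from h import *
rel([.574,.1205,.083])"
```

```text
clock: 6.7
tool_pos: [0.5773, 0.1217, 0.0882]
tcp_rot: [0.681, 0.197, -0.678, 0.196]
ft_force: [2.0, 8.2, 1.8]
grip_width: 0.122
t 6.7 pos [0.5773 0.1217 0.0882] units [ 0.26 -0.04  0.17] jaw yaw -57.7 toolx [ 0.004  0.003 -1.   ] F [2.  8.2 1.8] T [ 1.45 -0.22  0.03] w 0.122 q [-0.67  0.58  0.55  1.85 -0.4   0.82 -0.93]
```

```bash
python3 -m handwheel '[[[0,0,0],[-1,0,0]],[[0,0,0],[-1,0,0]],[[0,0,0],[-1,0,0]],[[0,0,0],[-1,0,0]],[[0,0,0],[-1,0,0]],[[0,0,0],[-1,0,0]],[[0,0,0],[-1,0,0]],[[0,0,0],[0,0,0]]]'
python3 -c "
from h import *
rel([.574,.1205,.083])"
```

```text
clock: 7.37
tool_pos: [0.5768, 0.1222, 0.0883]
tcp_rot: [0.565, 0.427, -0.562, 0.426]
ft_force: [-1.0, 8.2, 3.9]
grip_width: 0.118
t 7.37 pos [0.5768 0.1222 0.0883] units [ 0.26 -0.11  0.12] jaw yaw -15.7 toolx [ 0.003  0.004 -1.   ] F [-1.   8.2  3.9] T [ 1.88  0.26 -0.01] w 0.118 q [-0.54  0.54  0.34  1.84 -0.25  0.8  -0.34]
```

```bash
python3 -m handwheel '[[[0,0,0],[-0.5,0,0]],[[0,0,0],[0,0,0]]]'
python3 -c "
from h import *
rel([.574,.1205,.083])"
python3 -m handwheel '[[[0,0,0],[0,0,0]],[[0,0,0],[0,0,0]],[[0,0,0],[0,0,0]]]' 0.5 60
python3 -m handwheel '[[[-0.5,0,0],[0,0,0]],[[-1,0,0],[0,0,0]],[[-1,0,0],[0,0,0]],[[-1,0,0],[0,0,0]],[[-1,0,0],[0,0,0]],[[-1,0,0],[0,0,0]],[[-1,0,0],[0,0,0]],[[-1,0,0],[0,0,0]]]' 0
python3 -c "
from h import *
rel([.5305,-.038,.26])"
```

```text
clock: 7.53
tool_pos: [0.5767, 0.122, 0.0883]
tcp_rot: [0.555, 0.441, -0.552, 0.44]
ft_force: [-1.9, 9.1, 3.7]
grip_width: 0.118
t 7.53 pos [0.5767 0.122  0.0883] units [ 0.26 -0.12  0.11] jaw yaw -13.0 toolx [ 0.003  0.004 -1.   ] F [-1.9  9.1  3.7] T [ 1.71  0.32 -0.46] w 0.118 q [-0.53  0.54  0.33  1.84 -0.24  0.79 -0.3 ]
clock: 7.78
tool_pos: [0.5763, 0.1186, 0.0871]
tcp_rot: [0.555, 0.439, -0.554, 0.439]
ft_force: [-0.4, -0.1, -0.6]
grip_width: 0.496
clock: 8.45
tool_pos: [0.5757, 0.1185, 0.2383]
tcp_rot: [0.555, 0.439, -0.554, 0.439]
ft_force: [0.9, 0.2, -0.7]
grip_width: 1.0
t 8.45 pos [0.5757 0.1185 0.2383] units [-1.09 -0.4   8.14] jaw yaw -13.3 toolx [ 0.001 -0.    -1.   ] F [ 0.9  0.2 -0.7] T [0.02 0.02 0.04] w 1.0 q [-0.58  0.38  0.39  1.68 -0.16  1.11 -0.37]
```

The torque of -0.46 N m shows the stopcock reached its stop. The gripped pivot came out at about (0.5767, 0.122), which with the base yaw puts the knob at about (0.5325, -0.037). I move over it.

```bash
python3 -m handwheel '[[[-0.5,-0.04,1],[0,0,0]],[[-0.2,-0.04,1],[0,0,0]],[[0,-0.04,1],[0,0,0]],[[0,-0.04,1],[0,0,0]],[[0,-0.04,1],[0,0,0]],[[0,-0.04,1],[0,0,0]],[[0,0,1],[0,0,0]],[[0,0,1],[0,0,0]]]'
python3 -m handwheel '[[[0,0,0],[0,0,0]],[[0,0,0],[0,0,0]]]'
python3 - <<'E'
from h import *
rel([.5325,-.037,.184])
a=ctrl.camera("top")[140:210,190:290,::-1];b=ctrl.camera("side")[140:210,220:320,::-1]
f=lambda i:cv2.resize(i,None,fx=5,fy=5,interpolation=cv2.INTER_CUBIC)[:,:400]
cv2.imwrite("pics/c3.png",np.hstack([f(a),f(b)]))
E
```

```text
clock: 9.12
tool_pos: [0.5337, -0.0375, 0.251]
tcp_rot: [-0.555, -0.439, 0.555, -0.439]
ft_force: [0.9, -0.2, 1.5]
grip_width: 0.998
clock: 9.28
tool_pos: [0.534, -0.0375, 0.251]
tcp_rot: [0.555, 0.438, -0.555, 0.438]
ft_force: [-0.2, 0.6, 0.2]
grip_width: 0.999
t 9.28 pos [ 0.534  -0.0375  0.251 ] units [ 3.35 -0.08 -0.01] jaw yaw -13.4 toolx [ 0.001 -0.    -1.   ] F [-0.2  0.6  0.2] T [-0.03  0.02  0.03] w 0.999 q [-0.38  0.28  0.45  1.79 -0.13  1.1  -0.12]
```

View pics/c3.png

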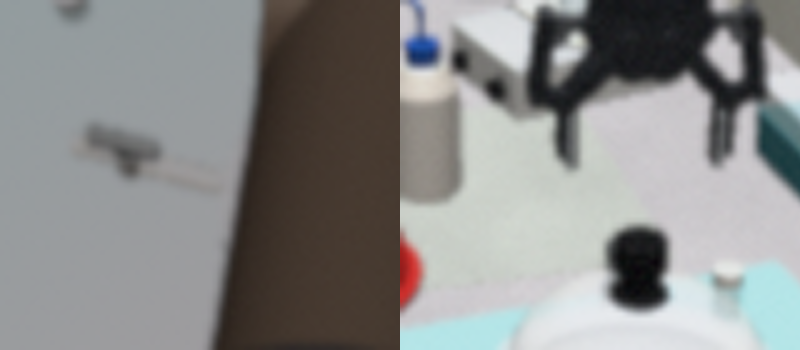

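The stopcock bar now lies in line with the tube (crop 120,140). In the side view the finger midpoint (642) is close to the knob (638), so I shift 2 mm in -x and go down to grip.

```bash
python3 -m handwheel '[[[0.6,-0.1,0],[0,0,0]],[[0.8,0,0],[0,0,0]],[[0.8,0,0],[0,0,0]],[[0.8,0,0],[0,0,0]],[[0.4,0,0],[0,0,0]],[[0.2,0,0],[0,0,0]],[[0,0,0],[0,0,0]],[[0,0,0],[0,0,0]]]'
python3 -c "
from h import *
rel([.532,-.037,.179])"
python3 -m handwheel '[[[0,0,0],[0,0,0]],[[0,0,0],[0,0,0]],[[0,0,0],[0,0,0]],[[0,0,0],[0,0,0]],[[0,0,0],[0,0,0]],[[0,0,0],[0,0,0]]]' 1 40
python3 -c "
from h import *
rel([.532,-.037,.179])"
```

```text
clock: 10.05
tool_pos: [0.5329, -0.0348, 0.1788]
tcp_rot: [0.554, 0.439, -0.554, 0.439]
ft_force: [0.3, 0.1, 0.8]
grip_width: 0.998
t 10.05 pos [ 0.5329 -0.0348  0.1788] units [-0.01 -0.02  0.12] jaw yaw -13.2 toolx [ 0. -0. -1.] F [0.3 0.1 0.8] T [ 0.03  0.   -0.01] w 0.998 q [-0.36  0.35  0.43  1.89 -0.18  0.94 -0.08]
clock: 10.55
tool_pos: [0.5334, -0.0351, 0.1791]
tcp_rot: [0.555, 0.439, -0.554, 0.439]
ft_force: [0.3, -0.8, 5.6]
grip_width: 0.434
t 10.55 pos [ 0.5334 -0.0351  0.1791] units [ 0.   -0.05  0.11] jaw yaw -13.2 toolx [ 0.002  0.    -1.   ] F [ 0.3 -0.8  5.6] T [-0.11 -0.21 -0.01] w 0.434 q [-0.36  0.35  0.43  1.89 -0.18  0.94 -0.08]
```

Grip is centred: width is about 37–38 mm and lateral force under 1 N. I firm it up and lift slowly.

```bash
python3 -m handwheel '[[[0,0,0],[0,0,0]],[[0,0,0],[0,0,0]],[[0,0,0],[0,0,0]]]' 1 100
python3 -m handwheel '[[[-0.05,0,0],[0,0,0]],[[-0.05,0,0],[0,0,0]],[[-0.05,0,0],[0,0,0]],[[0,0,0],[0,0,0]]]'
python3 -c "
from h import *
rel([.532,-.037,.179])"
```

```text
clock: 10.8
tool_pos: [0.5336, -0.0351, 0.1793]
tcp_rot: [0.555, 0.439, -0.554, 0.44]
ft_force: [0.2, -0.2, 9.3]
grip_width: 0.414
clock: 11.13
tool_pos: [0.5319, -0.035, 0.1802]
tcp_rot: [-0.554, -0.439, 0.555, -0.439]
ft_force: [4.4, -1.0, -16.8]
grip_width: 0.413
t 11.13 pos [ 0.5319 -0.035   0.1802] units [0.06 0.03 0.1 ] jaw yaw -13.2 toolx [-0.002 -0.    -1.   ] F [  4.4  -1.  -16.8] T [-0.29 -1.8  -0.02] w 0.413 q [-0.36  0.35  0.43  1.89 -0.18  0.94 -0.08]
```

```bash
python3 -m handwheel '[[[-0.02,0,0],[0,0,0]],[[0,0,0],[0,0,0]]]'
python3 -m handwheel '[[[-0.02,0,0],[0,0,0]],[[0,0,0],[0,0,0]]]'
python3 -m handwheel '[[[-0.02,0,0],[0,0,0]],[[0,0,0],[0,0,0]]]'
```

```text
clock: 11.3
tool_pos: [0.5317, -0.0349, 0.1805]
tcp_rot: [-0.554, -0.439, 0.555, -0.439]
ft_force: [3.1, 0.6, -24.9]
grip_width: 0.421
clock: 11.47
tool_pos: [0.5316, -0.0349, 0.1808]
tcp_rot: [-0.553, -0.44, 0.555, -0.439]
ft_force: [2.9, -0.1, -27.8]
grip_width: 0.416
clock: 11.63
tool_pos: [0.5314, -0.0349, 0.1809]
tcp_rot: [-0.553, -0.44, 0.555, -0.439]
ft_force: [3.9, -0.7, -29.9]
grip_width: 0.413
```

```bash
python3 -m handwheel '[[[0,0,0],[0,0,0]],[[0,0,0],[0,0,0]],[[0,0,0],[0,0,0]],[[0,0,0],[0,0,0]]]'
python3 - <<'E'
from h import *
rel([.532,-.037,.179])
im=ctrl.camera("side")[130:250,220:320,::-1]
cv2.imwrite("pics/c4.png",cv2.resize(im,None,fx=5,fy=5,interpolation=cv2.INTER_CUBIC))
E
```

```text
clock: 11.97
tool_pos: [0.5314, -0.0349, 0.1809]
tcp_rot: [-0.553, -0.44, 0.555, -0.439]
ft_force: [3.6, -0.8, -29.5]
grip_width: 0.413
t 11.97 pos [ 0.5314 -0.0349  0.1809] units [0.1  0.05 0.1 ] jaw yaw -13.2 toolx [-0.003 -0.    -1.   ] F [  3.6  -0.8 -29.5] T [-0.29 -2.58 -0.07] w 0.413 q [-0.36  0.35  0.43  1.89 -0.17  0.94 -0.08]
```

View pics/c4.png

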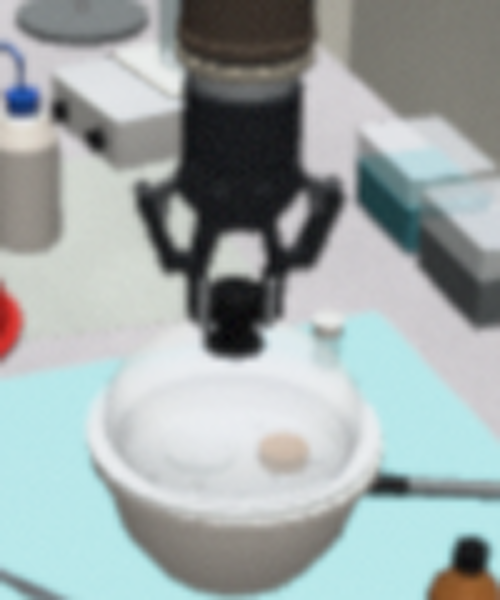

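The lid is gripped properly, but the pull is about 30 N with a -2.6 N m moment and a 3.6 N side force. The arm sags under load and jams the skirt. I relax the tilt and side load before pulling more.

```bash
python3 -m handwheel '[[[0,0.05,0],[0,0.01,0.05]],[[0,0,0],[0,0,0]],[[0,0,0],[0,0,0]]]'
python3 -c "
from h import *
rel([.532,-.037,.179])"
```

```text
clock: 12.27
tool_pos: [0.5316, -0.035, 0.1809]
tcp_rot: [0.554, 0.439, -0.554, 0.439]
ft_force: [1.8, 0.3, -27.1]
grip_width: 0.417
t 12.27 pos [ 0.5316 -0.035   0.1809] units [0.09 0.04 0.09] jaw yaw -13.2 toolx [ 0.001 -0.    -1.   ] F [  1.8   0.3 -27.1] T [-0.12 -1.67 -0.07] w 0.417 q [-0.36  0.35  0.43  1.89 -0.18  0.94 -0.08]
```

```bash
python3 -m handwheel '[[[0,0.05,0],[0,0.02,0.08]],[[0,0,0],[0,0,0]],[[0,0,0],[0,0,0]]]'
python3 -c "
from h import *
rel([.532,-.037,.179])"
```

```text
clock: 12.52
tool_pos: [0.5336, -0.0355, 0.1824]
tcp_rot: [0.558, 0.436, -0.551, 0.442]
ft_force: [-0.9, 0.3, -8.3]
grip_width: 0.417
t 12.52 pos [ 0.5336 -0.0355  0.1824] units [ 0.17 -0.06  0.09] jaw yaw -13.2 toolx [ 0.012  0.    -1.   ] F [-0.9  0.3 -8.3] T [0.06 0.42 0.03] w 0.417 q [-0.36  0.34  0.43  1.89 -0.18  0.93 -0.08]
```

The seal has let go gently, with a gap of about 3 mm. I restore level and lift on slowly and straight.

```bash
python3 -m handwheel '[[[-0.02,0,0],[0,-0.01,-0.05]],[[-0.05,0,0],[0,-0.01,-0.05]],[[-0.05,0,0],[0,0,0]],[[-0.05,0,0],[0,0,0]],[[-0.05,0,0],[0,0,0]],[[0,0,0],[0,0,0]]]'
python3 -c "
from h import *
rel([.5334,-.0351,.206])"
```

```text
clock: 13.02
tool_pos: [0.5352, -0.0355, 0.1877]
tcp_rot: [0.556, 0.438, -0.553, 0.44]
ft_force: [0.0, 0.2, -3.3]
grip_width: 0.419
t 13.02 pos [ 0.5352 -0.0355  0.1877] units [-0.91 -0.09 -0.  ] jaw yaw -13.2 toolx [ 0.005  0.    -1.   ] F [ 0.   0.2 -3.3] T [ 0.01  0.   -0.  ] w 0.419 q [-0.36  0.34  0.43  1.88 -0.17  0.95 -0.08]
```

```bash
python3 -m handwheel '[[[-0.1,-0.04,0],[0,-0.01,-0.05]],[[-0.1,-0.04,0],[0,0,0]],[[-0.1,0,0],[0,0,0]],[[-0.1,0,0],[0,0,0]],[[-0.15,0,0],[0,0,0]],[[-0.15,0,0],[0,0,0]],[[-0.15,0,0],[0,0,0]],[[-0.1,0,0],[0,0,0]]]'
python3 -m handwheel '[[[0,0,0],[0,0,0]],[[0,0,0],[0,0,0]],[[0,0,0],[0,0,0]],[[0,0,0],[0,0,0]]]'
python3 - <<'E'
from h import *
rel([.5334,-.0351,.2061])
im=ctrl.camera("side")[130:250,220:320,::-1]
cv2.imwrite("pics/c5.png",cv2.resize(im,None,fx=5,fy=5,interpolation=cv2.INTER_CUBIC))
E
```

```text
clock: 13.68
tool_pos: [0.5331, -0.0351, 0.2064]
tcp_rot: [-0.554, -0.44, 0.555, -0.439]
ft_force: [-0.0, 0.3, -4.6]
grip_width: 0.416
clock: 14.02
tool_pos: [0.5328, -0.0351, 0.2057]
tcp_rot: [-0.554, -0.44, 0.555, -0.438]
ft_force: [0.5, -0.2, -3.6]
grip_width: 0.417
t 14.02 pos [ 0.5328 -0.0351  0.2057] units [-0.02  0.03 -0.01] jaw yaw -13.2 toolx [-0.002  0.    -1.   ] F [ 0.5 -0.2 -3.6] T [-0.07  0.01  0.03] w 0.417 q [-0.37  0.32  0.44  1.85 -0.16  1.   -0.1 ]
```

View pics/c5.png

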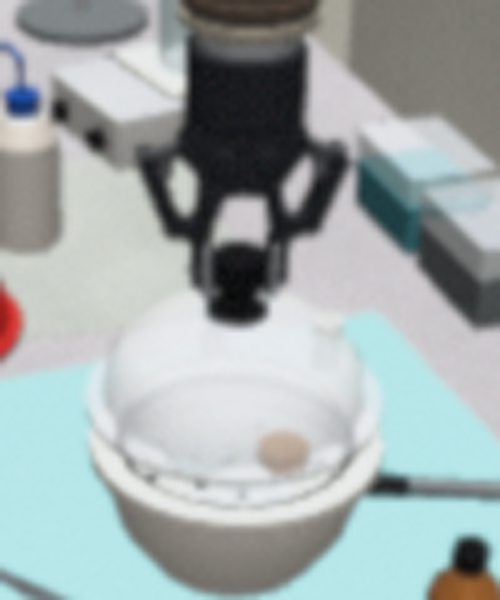

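```bash
python3 - <<'E'
from h import *
a=cv2.imread("pics/side0.png");ctrl_im=ctrl.camera("side")[:,:,::-1].copy();cv2.imwrite("pics/side9.png",ctrl_im)
# knob bottom collar/stem + knob sides: match shut-lid patch, subpixel by 8x upsampling
f=lambda i:cv2.resize(i,None,fx=8,fy=8,interpolation=cv2.INTER_CUBIC)
for nm,(x0,y0,x1,y1) in {"collar":(258,195,278,205),"dome":(240,196,256,212),"domeR":(278,198,292,212)}.items():
    T=f(a[y0:y1,x0:x1]);S=f(ctrl_im[y0-14:y1+6,x0-5:x1+5]);m=cv2.minMaxLoc(cv2.matchTemplate(S,T,cv2.TM_CCOEFF_NORMED))
    print(nm,"score",round(m[1],3),"shift px",m[3][0]/8-5,m[3][1]/8-14)
for g in(.024,.027,.03):print(g,"expected shift",proj("side",[.5325,-.036,.183+g])-proj("side",[.5325,-.036,.183]))
E
```

```text
collar score 0.986 shift px -0.375 -6.75
dome score 0.75 shift px -1.125 -5.125
domeR score 0.753 shift px 0.5 -2.875
0.024 expected shift [ 0.23945862 -6.37153999]
0.027 expected shift [ 0.26975475 -7.17766273]
0.03 expected shift [ 0.30013282 -7.98596573]
```

```bash
python3 -m handwheel '[[[-0.06,0.02,0],[0,0,0.02]],[[0,0,0],[0,0,0]],[[0,0,0],[0,0,0]],[[0,0,0],[0,0,0]],[[0,0,0],[0,0,0]],[[0,0,0],[0,0,0]],[[0,0,0],[0,0,0]],[[0,0,0],[0,0,0]]]'
python3 - <<'E'
from h import *
rel([.5334,-.0351,.2068])
b=ctrl.camera("side")[165:265,190:350,::-1]
cv2.imwrite("pics/c6.png",cv2.resize(b,None,fx=5,fy=5,interpolation=cv2.INTER_CUBIC))
E
```

```text
clock: 14.78
tool_pos: [0.5333, -0.0352, 0.2071]
tcp_rot: [0.554, 0.439, -0.554, 0.439]
ft_force: [-0.1, 0.5, -3.6]
grip_width: 0.415
t 14.78 pos [ 0.5333 -0.0352  0.2071] units [ 0.02  0.   -0.01] jaw yaw -13.2 toolx [ 0.  0. -1.] F [-0.1  0.5 -3.6] T [ 0.05 -0.03 -0.02] w 0.415 q [-0.37  0.32  0.44  1.85 -0.16  1.   -0.1 ]
```

View pics/c6.png

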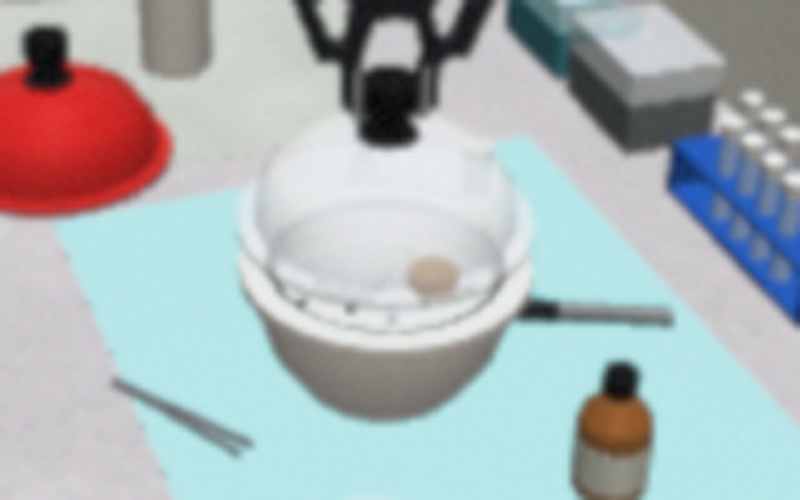

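The lid flange (crop 240–532 at row ~225) is level and concentric over the base rim (240–532 at row ~265), and the bystanders haven't moved. Force is steady at about -4 N, the tool is vertical, and it has risen 28 mm from the shut position. I hand in.

```bash
python3 -c "
from plant import ctrl
print(ctrl.hand_in())"
```

```text
the job is handed in; nothing more can be done
None
```

I vented the chamber, broke the lid free and handed the job in with the arm still holding it level over the base, about 26–28 mm clear of the rim. The whole job took about 15 s of the 48 s allowed.

- **Stopcock:** I turned it about 84° to its stop, where I felt 0.46 N m, and a picture showed the bar in line with the side tube.
- **Breaking free:** the pull read about 30 N before the seal let go, more than your 16–21 N. The arm was sagging and putting a tilt and a side load on the lid, probably jamming the skirt. Once I eased that off, it came free with only a 1.5 mm rise and a brief tilt of about 0.7°, which I then levelled.
- **Final checks:**
  - **Position:** the tool was vertical and within 0.2 mm sideways of where it gripped.
  - **Load:** it was steady at 3.6 N, a little under the stated lid weight.
  - **Bystanders:** those in the last picture (forceps, pen, bottle and others) looked undisturbed. The petri dish was mostly outside that view.
- **Gap:** the tool rose 28 mm from the shut position. The only picture measurement gave about 25 mm when the tool had risen 26.6 mm, so the true gap could be 1 mm or so less. Picture matching on the dome was too weak to use, so I judged that the lid was level from the tool angle and by eye.

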